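Test-fit handle sleeves on a gauge pin

TASK

Only one of the three wooden handle sleeves on the black mat is bored right through: find it by sliding sleeves, from above, onto the upright steel gauge pin, without forcing them. Leave the one that goes all the way down fully home on the pin, and put the two blocked ones in the green tray, leaving the bottle, plate and marker where they are.

Things in the scene. Friction and masses are not known exactly. Their poses are not given: they have to be found in the camera images.
- sleeve_a: wooden handle sleeve, upright cylinder 34 mm in diameter, 56 mm tall, 60 g, red band 18 to 27 mm up, 17 mm hole at each end. Of three look-alikes one (it varies) is bored through; in the other two a hidden web lets a pin in from below only 18 mm. Starts standing on the black mat. Origin: centre of its underside, z up along the bore
- sleeve_b: wooden handle sleeve, upright cylinder 34 mm in diameter, 56 mm tall, 60 g, red band 18 to 27 mm up, 17 mm hole at each end. Of three look-alikes one (it varies) is bored through; in the other two a hidden web lets a pin in from below only 18 mm. Starts standing on the black mat. Origin: centre of its underside, z up along the bore
- sleeve_c: wooden handle sleeve, upright cylinder 34 mm in diameter, 56 mm tall, 60 g, red band 18 to 27 mm up, 17 mm hole at each end. Of three look-alikes one (it varies) is bored through; in the other two a hidden web lets a pin in from below only 18 mm. Starts standing on the black mat. Origin: centre of its underside, z up along the bore
- gauge: fixed dark steel disc 70 mm in diameter, 12 mm thick, with a bright upright pin 14 mm in diameter at its centre, its top 57 mm above the table, the last 8 mm tapering to 5 mm. A sleeve fully home rests on the disc, its underside at 12 mm; a blocked one stops with its underside at about 39 mm. Origin: centre of the disc's underside, z up along the pin
- tray: fixed green plastic tray, open on top, 150 mm (its x) by 220 mm (its y), walls 20 mm high and 4 mm thick, floor 4 mm above the table. Origin: centre of its underside
- mat: fixed black rubber mat, 130 mm (its x) by 270 mm (its y), 3 mm thick, on which the sleeves stand in a row along its y, about 85 mm apart. Origin: centre of its underside
- bottle: bystander: brown bottle with a black cap, 60 mm in diameter, 150 mm tall, standing. Origin: centre of its underside
- plate: bystander: white plate 170 mm in diameter, 18 mm tall. Origin: centre of its underside
- marker: bystander: black marker with a red cap, 130 mm long along its x, 16 mm thick, lying on the table. Origin: on its underside, 42 mm from its black end; x points to the cap
There are look-alikes about, which are no part of the job. Leave any turquoise look-alike of the sleeve_a alone. What is shaped like the sleeve_c but orange is not meant.

How it is judged:
By the outcome, as a careful person would: the job done as asked, in the order asked, and still so for the second after the job is handed in, with the robot touching nothing.
It also fails if it takes over 72 s, if anything falls off the work surface, if the arm or the gripper's body presses on something with over 40 N, if the wrist force passes 120 N, or if a joint passes its speed limit or range.

ROBOT

A 6-joint arm with a two-finger parallel gripper is mounted at the origin on the work surface. World frame = base frame: x ahead of the robot, y to its left, z up, the work surface at z = 0. Lengths are in m, angles in rad, forces in N, time in s.
With the tool pointing down it reaches from about 0.35 to 0.875 m from the base axis. Payload 15.5 kg.
Tool frame: the origin (TCP) lies midway between the tips of the shut fingers; the grasp point (between the pads) lies behind it (robot.pinch_z is the z of the grasp point in the tool frame, in m); z points along the fingers, y is the line along which they close (so a half turn about z gives the same grasp; the last joint's range is limited). The gripper opens to 85 mm and grips with 20 to 120 N. Pads are 22 mm wide; open, the fingers measure 114 mm over their backs; the gripper's body (76 mm by 85 mm) begins 54 mm behind the grasp point. The pads swing forward as they close: fully open they stand 13 mm farther back than shut.
Start: joints at [1.179, 0.494, 1.345, -0, 1.302, -0.096], TCP at [0.182, 0.598, 0.231] pointing down, gripper open.
Joint ranges: [-2.91, 2.91], [-0.82, 2.16], [0.22, 2.67], [-1.22, 4.37], [0.12, 2.79], [-3.08, 3.08]. Speed limits (rad/s): [1.89, 1.89, 2.57, 3.01, 3.01, 3.01].

INTERFACE

Orientations are given as a rotation vector (axis times angle).
In Python, from plant import robot gives the robot as it stands. The module is installed in compiled form; this text tells all that it offers.
- The arm moves only by the shell command python3 -m inch 'ROWS' [FORCE]. ROWS is JSON, a list of rows, each a list of 3 entries, a list of its own where there are three numbers: the shift along the tool's x, y, z in cm, then the turn, a rotation vector about the tool's x, y, z in degrees, then the closure, from 0 (fully open) to 1 (shut). A call has exactly 8 rows; each row shifts and turns the commanded pose from where the row before left it, along the tool's axes as they then stand; what a row does not reach is not made up. A row lasts 1/10 s, in which the tool goes at most 50 mm and 8.59 degrees, less where a joint would pass 70% of its speed; a pose out of reach is approached as far as the arm can. A call with a gripper value outside its range is refused whole. The fingers move at their own pace and stop on an object; FORCE is the grip in N (left out, the last holds). Time passes only in rows, so rows that do not move let the fingers close, or fill a call up. It gives the time, the measured TCP pose, the force, the opening and the grip force at its end, in the units of the state.
- robot.read_state(): the state, without advancing time (a new reading comes with each control period).
- robot.capture(name): name is "scene" or "side" or "wrist"; returns a dict with "frame" (480x640x3 uint8, red, green, blue), "range_z" (480x640 float32, m along the optical axis (not along the pixel's ray), 0 where there is no reading), "fx", "fy", "cx", "cy" (pixels), "rvec" (rotation vector, rad) and "tvec" (3), from world to camera coordinates, as OpenCV has them; the wrist camera has in their place "hand_eye" (4x4, takes a point from camera to tool coordinates, whose origin is the TCP and whose axes are the flange's). Camera axes: x right, y down, z forward; pixel columns grow to the right and rows downward; lengths in m; the calibration is good to about 2 mm. A picture is of the moment at which its call begins: read the wrist's pose just before it.
- robot.job_done(): hands the job in; it is judged then, once.
The state is a dict: "clock": time; "joint_pos": joint angles; "joint_velocities": joint speeds; "joint_efforts": joint torques, N m; "eef_pos": TCP position; "eef_rot": TCP orientation; "wrist_force": force on the tool from outside, world axes, zero at the start; "moment": the same for the moment, N m; "finger_gap": finger opening in m; "grasp_force": force on a finger pad.
Only numpy, scipy, OpenCV 4.12 (cv2) and the standard library are available. Lean on these libraries where they do the work, as an engineer would, in place of code of your own. Each camera call takes 0.05 s, during which the arm holds its last target. There are 200 camera calls.

## Working session

There is one attempt and no reset: what is moved stays moved. The work goes in short steps, Python scripts to look and compute and a shell command to move; the robot and the scene stay as the last step left them, time stands still between calls to the robot, and variables do not carry over. Pictures are saved under pics/ and viewed, at most 10 in all, crops included, and the job is handed in when it is done.

```bash
mkdir -p pics
cat > h.py <<'E'
import numpy as np, cv2
from plant import robot
from scipy.spatial.transform import Rotation as R
def cap(n):
    s=robot.read_state(); c=robot.capture(n)
    if n=="wrist":
        T=np.eye(4);T[:3,:3]=R.from_rotvec(s["eef_rot"]).as_matrix();T[:3,3]=s["eef_pos"]
        c["M"]=T@np.array(c["hand_eye"])
    else:
        T=np.eye(4);T[:3,:3]=R.from_rotvec(np.ravel(c["rvec"])).as_matrix();T[:3,3]=np.ravel(c["tvec"])
        c["M"]=np.linalg.inv(T)
    return c
def ray(c,u,v,z):
    d=c["M"][:3,:3]@np.array([(u-c["cx"])/c["fx"],(v-c["cy"])/c["fy"],1]);o=c["M"][:3,3]
    return o+d*(z-o[2])/d[2]
def cloud(c):
    v,u=np.mgrid[:480,:640];z=c["range_z"]
    P=np.stack([(u-c["cx"])/c["fx"]*z,(v-c["cy"])/c["fy"]*z,z],-1)
    W=P@c["M"][:3,:3].T+c["M"][:3,3]; W[z==0]=np.nan
    return W
def save(n,img): cv2.imwrite("pics/"+n,np.ascontiguousarray(img[...,::-1]))
E
python3 - <<'E'
from h import *
s=robot.read_state();print({k:np.round(v,3) for k,v in s.items()},robot.pinch_z)
for n in ["scene","side"]:
    c=cap(n);save(n+"0.png",c["frame"]);np.savez(n+"0.npz",**c)
    print(n,c["M"].round(3),c["fx"])
E
```

```text
{'clock': np.float64(0.0), 'joint_pos': array([ 1.179,  0.494,  1.346,  0.   ,  1.303, -0.095]), 'joint_velocities': array([-0.   ,  0.001,  0.001, -0.   , -0.   , -0.001]), 'joint_efforts': array([-0.0000e+00, -8.8216e+01, -3.8384e+01, -0.0000e+00,  1.0000e-02,
        0.0000e+00]), 'eef_pos': array([0.182, 0.598, 0.231]), 'eef_rot': array([-4.630e-01, -3.107e+00,  2.000e-03]), 'wrist_force': array([ 1.113, -0.914,  0.297]), 'moment': array([-0.022, -0.024, -0.02 ]), 'grasp_force': np.float64(0.0), 'finger_gap': np.float64(0.086)} -0.0187
scene [[-0.842  0.413 -0.346  0.918]
 [ 0.539  0.645 -0.542  0.531]
 [-0.001 -0.643 -0.766  0.829]
 [ 0.     0.     0.     1.   ]] 470.49177621493556
side [[ 0.979 -0.125  0.159  0.426]
 [-0.202 -0.564  0.801 -0.903]
 [-0.01  -0.816 -0.578  0.7  ]
 [ 0.     0.     0.     1.   ]] 518.9284951351398
```

View pics/scene0.png

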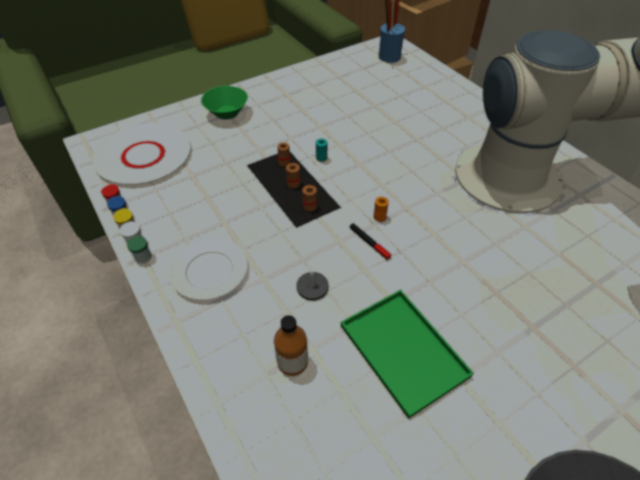

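View pics/side0.png

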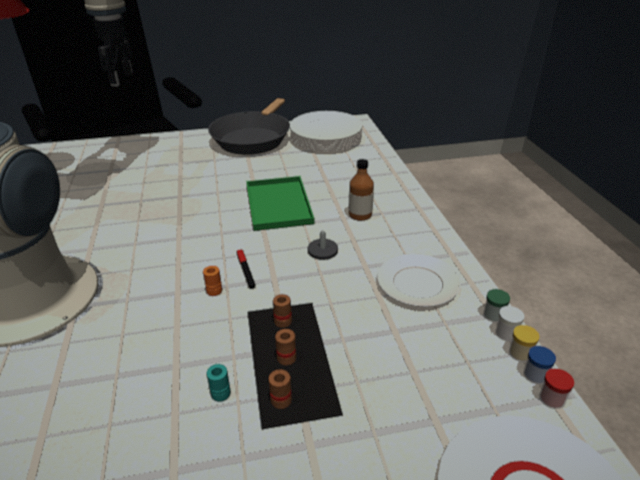

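The scene view shows three wooden sleeves on the mat at (284,153), (293,175), (310,198). In the side view they are at (282,310), (285,345), (280,388). The look-alikes, turquoise at scene (321,150) and orange at (381,208), stand off the mat and aren't meant. The gauge is at (312,286), the tray at (405,352), the bottle at (291,345), the plate at (210,270) and the marker at (370,240).

Run:
```python
from h import *
C={n:dict(np.load(n+"0.npz")) for n in ["scene","side"]}
boxes={"side":{"s1":(265,285,300,330),"s2":(268,322,302,366),"s3":(262,362,298,412),"turq":(203,360,235,404),"oran":(200,262,226,298),"pin":(314,226,332,254),"bottle":(345,155,378,222)},
"scene":{"s1":(300,180,322,215),"s2":(283,160,303,190),"s3":(275,140,293,165),"turq":(313,135,330,163),"oran":(371,194,392,223),"pin":(303,268,322,290),"bottle":(272,314,310,376)}}
for n,c in C.items():
    W=cloud(c)
    for k,(a,b,d,e) in boxes[n].items():
        P=W[b:e,a:d].reshape(-1,3);P=P[np.isfinite(P[:,2])]
        zt=np.percentile(P[:,2],98);lo,hi=(0.054,0.066) if k[0]=="s" else (zt-.008,zt+.005)
        T=P[(P[:,2]>lo)&(P[:,2]<hi)]
        if len(T): (x,y),r=cv2.minEnclosingCircle(T[:,:2].astype(np.float32)); print(n,k,"ztop",zt.round(3),len(T),"mean",T.mean(0).round(4),"circ",round(x,4),round(y,4),round(r,4))
    hsv=cv2.cvtColor(c["frame"],cv2.COLOR_RGB2HSV)
    g=cv2.inRange(hsv,(50,120,40),(80,255,255))
    cs=[q for q in cv2.findContours(g,0,2)[0] if cv2.contourArea(q)>1500]
    for q in cs:
        box=cv2.boxPoints(cv2.minAreaRect(q)); 
        p=np.array([ray(c,u,v,.02)[:2] for u,v in q[:,0]]).astype(np.float32); print(n,"tray",cv2.minAreaRect(p))
    # gauge disc top
    m=(W[...,2]>.007)&(W[...,2]<.016); b=boxes[n]["pin"]; s=np.zeros(m.shape,bool); s[b[1]-10:b[3]+15,b[0]-15:b[2]+15]=1
    T=W[m&s];(x,y),r=cv2.minEnclosingCircle(T[:,:2].astype(np.float32));print(n,"disc",len(T),x,y,r)
c=C["side"]; f=c["frame"]
save("crop.png",np.hstack([cv2.resize(f[255:415,195:345],None,fx=2.6,fy=2.6,interpolation=2),cv2.resize(f[150:310,200:350],None,fx=2.6,fy=2.6,interpolation=2)[:416]]))
```

```text
scene s1 ztop 0.06 106 mean [ 0.502  -0.1801  0.058 ] circ 0.5015 -0.1816 0.0171
scene s2 ztop 0.06 94 mean [ 0.4948 -0.2734  0.0581] circ 0.4936 -0.2733 0.0185
scene s3 ztop 0.06 90 mean [ 0.4732 -0.3548  0.0581] circ 0.4773 -0.3323 0.0496
scene turq ztop 0.057 93 mean [ 0.3766 -0.3237  0.0541] circ 0.3762 -0.3251 0.019
scene oran ztop 0.057 116 mean [ 0.3777 -0.0604  0.0547] circ 0.3765 -0.0618 0.0183
scene pin ztop 0.054 33 mean [0.6247 0.0292 0.0523] circ 0.6239 0.0273 0.0064
scene bottle ztop 0.151 218 mean [0.7475 0.1564 0.1495] circ 0.7468 0.1552 0.0143
scene tray ((0.5565555691719055, 0.25171253085136414), (0.21951588988304138, 0.15095336735248566), 88.90892028808594)
scene disc 626 0.623429000377655 0.027395939454436302 0.035674743354320526
side s1 ztop 0.06 191 mean [ 0.4984 -0.1873  0.0586] circ 0.4997 -0.2143 0.0482
side s2 ztop 0.06 223 mean [ 0.4911 -0.2767  0.0588] circ 0.4916 -0.275 0.0176
side s3 ztop 0.061 282 mean [ 0.4689 -0.3633  0.0586] circ 0.4699 -0.3619 0.018
side turq ztop 0.058 283 mean [ 0.3738 -0.328   0.0554] circ 0.3744 -0.3268 0.0186
side oran ztop 0.058 163 mean [ 0.3747 -0.0643  0.0552] circ 0.3744 -0.0622 0.018
side pin ztop 0.054 35 mean [0.6209 0.024  0.0516] circ 0.6209 0.0248 0.0078
side bottle ztop 0.15 86 mean [0.743  0.1507 0.1491] circ 0.7468 0.1539 0.0166
side tray ((0.5511823892593384, 0.2347467541694641), (0.23602989315986633, 0.14524529874324799), 88.9510726928711)
side disc 482 0.6159998178482056 0.07802044600248337 0.08828502893447876
```

View pics/crop.png

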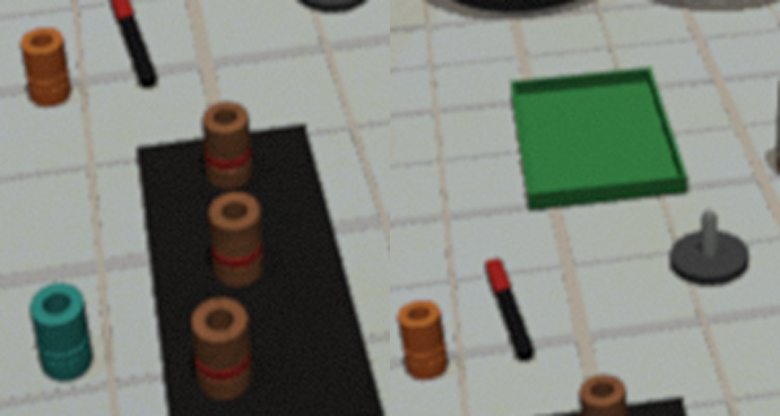

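The crop confirms it: the three brown sleeves with red bands on the mat are the ones meant. The plain orange and turquoise ones get left alone. Next I'll square the tool to the world axes and move above the middle sleeve.

```bash
python3 -m inch '[[[0,0,0],[0,0,-8.48],0.3],[[0,0,0],[0,0,-8.48],0.3],[[-1.4,-3.96,0],[0,0,0],0.3],[[-1.4,-3.96,0],[0,0,0],0.3],[[-1.4,-3.96,0],[0,0,0],0.3],[[-1.4,-3.96,0],[0,0,0],0.3],[[-1.4,-3.96,0],[0,0,0],0.3],[[-1.4,-3.96,0],[0,0,0],0.3]]' 40
python3 -m inch '[[[-1.4,-3.96,0],[0,0,0],0.3],[[-1.4,-3.96,0],[0,0,0],0.3],[[-1.4,-3.96,0],[0,0,0],0.3],[[-1.4,-3.96,0],[0,0,0],0.3],[[-1.4,-3.96,0],[0,0,0],0.3],[[-1.4,-3.96,0],[0,0,0],0.3],[[-1.4,-3.96,0],[0,0,0],0.3],[[-1.4,-3.96,0],[0,0,0],0.3]]'
```

```text
clock: 0.9
eef_pos: [0.2663, 0.3586, 0.2311]
eef_rot: [0.001, -3.141, 0.0]
wrist_force: [0.7, 0.2, 0.1]
finger_gap: 0.0597
grasp_force: 0.0
clock: 1.7
eef_pos: [0.3784, 0.0418, 0.2313]
eef_rot: [-0.0, 3.141, 0.0]
wrist_force: [1.2, 0.9, 0.4]
finger_gap: 0.0604
grasp_force: 0.0
```

```bash
python3 -m inch '[[[-1.4,-3.96,0],[0,0,0],0.3],[[-1.4,-3.96,0],[0,0,0],0.3],[[-1.4,-3.96,0],[0,0,0],0.3],[[-1.4,-3.96,0],[0,0,0],0.3],[[-1.4,-3.96,0],[0,0,0],0.3],[[-1.4,-3.96,0],[0,0,0],0.3],[[-1.4,-3.96,0],[0,0,0],0.3],[[-1.4,-3.96,0],[0,0,0],0.3]]'
cat > look.py <<'E'
from h import *
import sys
c=cap("wrist");save(sys.argv[1],c["frame"]);np.savez("w.npz",**c)
s=robot.read_state();print(s["eef_pos"].round(4),s["clock"],c["M"].round(3).tolist(),c["fx"],c["cx"],c["cy"])
W=cloud(c);hsv=cv2.cvtColor(c["frame"],cv2.COLOR_RGB2HSV)
m=((W[...,2]>.052)&(W[...,2]<.068)).astype(np.uint8)
for q in cv2.findContours(m,0,2)[0]:
    if cv2.contourArea(q)<150: continue
    (u,v),r=cv2.minEnclosingCircle(q); M=cv2.moments(q);u,v=M["m10"]/M["m00"],M["m01"]/M["m00"]
    e=cv2.fitEllipse(q)
    print("top px",round(u),round(v),"area",cv2.contourArea(q),"ellipse",np.round(e[0]),"xy",ray(c,*e[0],.059)[:2].round(4),"z",np.nanmedian(W[...,2][m>0]).round(4))
E
python3 look.py w1.png
```

```text
clock: 2.5
eef_pos: [0.4905, -0.275, 0.231]
eef_rot: [-0.0, -3.141, -0.001]
wrist_force: [0.4, 0.3, -0.4]
finger_gap: 0.0599
grasp_force: 0.0
[ 0.4927 -0.2806  0.231 ] 2.55 [[0.0, 0.947, 0.321, 0.407], [1.0, -0.001, 0.001, -0.274], [0.001, 0.321, -0.947, 0.372], [0.0, 0.0, 0.0, 1.0]] 351.28706242909993 321.8628461629227 240.81737912038693
top px 420 224 area 960.0 ellipse [420. 224.] xy [ 0.4966 -0.1827] z 0.0558
top px 322 216 area 959.5 ellipse [322. 216.] xy [ 0.4891 -0.2738] z 0.0558
top px 226 192 area 1043.5 ellipse [226. 192.] xy [ 0.467  -0.3597] z 0.0558
top px 578 79 area 1372.0 ellipse [578.  79.] xy [ 0.3738 -0.0646] z 0.0558
top px 260 78 area 1342.0 ellipse [260.  78.] xy [ 0.373  -0.3239] z 0.0558
```

View pics/w1.png

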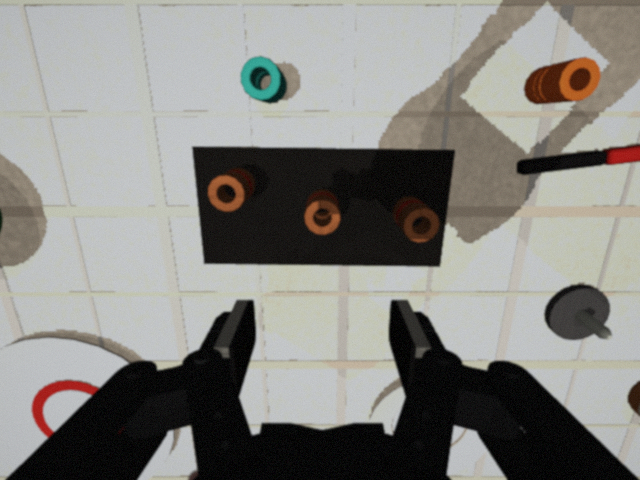

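The wrist view shows the sleeve tops at (226,192), (322,216) and (420,224), and the pin tip near (607,335). The arm wasn't settled yet, so I'll measure again.

```bash
python3 - <<'E'
from h import *
for i in range(3): robot.capture("side")
E
python3 look.py w2.png; python3 -c "
from h import *
c=dict(np.load('w.npz'));W=cloud(c)
print([ (u,v,W[v,u].round(4).tolist()) for u,v in [(590,300),(560,310),(330,300),(330,270),(260,260)]])
print(robot.read_state()['eef_pos'], ray(c,607,336,.057))"
```

```text
[ 0.4899 -0.2729  0.2308] 2.75 [[0.001, 0.947, 0.32, 0.407], [1.0, -0.002, 0.001, -0.273], [0.001, 0.32, -0.947, 0.372], [0.0, 0.0, 0.0, 1.0]] 351.28706242909993 321.8628461629227 240.81737912038693
top px 419 224 area 961.0 ellipse [419. 224.] xy [ 0.4966 -0.1827] z 0.0558
top px 320 217 area 960.5 ellipse [320. 217.] xy [ 0.4891 -0.2738] z 0.0558
top px 225 193 area 1044.0 ellipse [225. 193.] xy [ 0.4669 -0.3597] z 0.0558
top px 576 79 area 1377.0 ellipse [576.  79.] xy [ 0.3738 -0.0646] z 0.0558
top px 258 78 area 1337.0 ellipse [258.  78.] xy [ 0.373  -0.3239] z 0.0558
[(590, 300, [0.6014, 0.0365, 0.011]), (560, 310, [0.6146, 0.005, 0.0106]), (330, 300, [0.6076, -0.2626, -0.0017]), (330, 270, [0.5688, -0.2628, -0.0017]), (260, 260, [0.5551, -0.3425, 0.001])]
[ 0.48987903 -0.27285275  0.23083475] [0.61872568 0.02514826 0.057     ]
```

```bash
python3 -m inch '[[[-0.3,3.02,2.5],[0,0,0],0.3],[[-0.3,3.02,2.5],[0,0,0],0.3],[[-0.3,3.02,2.5],[0,0,0],0.3],[[0,0,4],[0,0,0],0.3],[[0,0,4],[0,0,0],0.3],[[0,0,3.4],[0,0,0],0.3],[[0,0,2],[0,0,0],0.3],[[0,0,0],[0,0,0],0.3]]' 40
python3 -m inch '[[[0,0,0],[0,0,0],1],[[0,0,0],[0,0,0],1],[[0,0,0],[0,0,0],1],[[0,0,0],[0,0,0],1],[[0,0,0],[0,0,0],1],[[0,0,0],[0,0,0],1],[[0,0,0],[0,0,0],1],[[0,0,0],[0,0,0],1]]' 40
```

```text
clock: 3.55
eef_pos: [0.4975, -0.1809, 0.0204]
eef_rot: [0.002, -3.137, -0.003]
wrist_force: [-0.0, -0.6, 1.3]
finger_gap: 0.0602
grasp_force: 0.0
clock: 4.35
eef_pos: [0.4999, -0.1827, 0.0238]
eef_rot: [-0.0, 3.14, -0.001]
wrist_force: [-0.7, 3.9, 11.2]
finger_gap: 0.0336
grasp_force: 40.4
```

```bash
python3 -m inch '[[[0,0,-3],[0,0,0],1],[[0,0,-4],[0,0,0],1],[[-2,3.4,-1.5],[0,0,0],1],[[-2.4,4.1,0],[0,0,0],1],[[-2.4,4.1,0],[0,0,0],1],[[-2.4,4.1,0],[0,0,0],1],[[-2,3.4,0],[0,0,0],1],[[-1,1.7,0],[0,0,0],1]]'
python3 - <<'E'
from h import *
for i in range(4): robot.capture("wrist")
for n in ["wrist","side","scene"]:
    c=cap(n);save(n+"_p1.png",c["frame"]);np.savez(n+"_p1.npz",**c)
s=robot.read_state();print(s["eef_pos"],s["wrist_force"],s["finger_gap"])
a=cv2.imread("pics/side_p1.png")[150:280,250:390];b=cv2.imread("pics/scene_p1.png")[205:335,245:385];w=cv2.imread("pics/wrist_p1.png")[100:400,200:440]
f=lambda x:cv2.resize(x,(260,int(x.shape[0]*260/x.shape[1])))
t=[f(a),f(b),f(w)];h=max(x.shape[0] for x in t)
cv2.imwrite("pics/p1.png",np.hstack([cv2.copyMakeBorder(x,0,h-x.shape[0],0,0,0) for x in t]))
E
```

```text
clock: 5.15
eef_pos: [0.6229, 0.0283, 0.1085]
eef_rot: [-0.004, 3.139, 0.0]
wrist_force: [-0.1, 0.1, -0.6]
finger_gap: 0.0341
grasp_force: 40.2
[0.6208565  0.02422372 0.1075505 ] [-0.10354474  0.22163243 -0.30501519] 0.0338971507502712
```

View pics/p1.png

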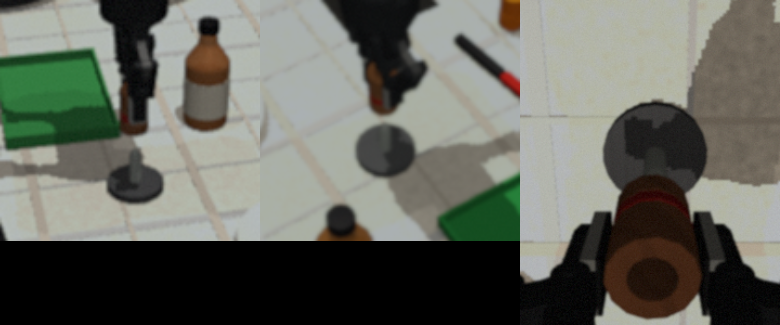

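The sleeve is held upright above the pin: at (133,120) over the pin at (136,165) on the left, and at (381,95) over (386,140) in the middle. I'll work out the offset numerically.

```bash
cat > off.py <<'E'
from h import *
import sys
# red band mask -> centroid at its height; camera-independent of bias: pin tip measured in the pre-move images of same camera
t=sys.argv[1]; und=float(sys.argv[2])
for n,roi in [("side",(290,180,350,250)),("scene",(285,220,340,275))]:
    c=dict(np.load(n+t+".npz"));c0=dict(np.load(n+"0.npz"))
    hsv=cv2.cvtColor(c["frame"],cv2.COLOR_RGB2HSV)
    a,b,d,e=roi;m=np.zeros((480,640),np.uint8)
    red=cv2.inRange(hsv,(0,140,40),(5,255,255))|cv2.inRange(hsv,(172,140,40),(180,255,255))
    m[b:e,a:d]=red[b:e,a:d]
    vs,us=np.nonzero(m)
    # pin: bright-on-dark column mid over the pin shaft using depth 0 image
    W0=cloud(c0);q=(W0[...,2]>.025)&(W0[...,2]<.062);k=np.zeros(q.shape,bool);k[225:300,295:345]=1
    pv,pu=np.nonzero(q&k)
    print(n,"band px",len(us),us.min(),us.max(),vs.min(),vs.max(),"pin px",len(pu),pu.min(),pu.max(),pv.min(),pv.max(),pu.mean(),pv.mean())
    uc=(us.min()+us.max())/2;vc=vs.mean()
    B=ray(c,uc,vc,und+.0225);P=ray(c,pu.mean(),pv.mean(),.0415 if 0 else np.nanmean(W0[...,2][q&k]))
    r=c["M"][:2,0]/np.linalg.norm(c["M"][:2,0])
    print("  right dir",r.round(3),"lateral pin-sleeve mm",((P-B)[:2]@r*1000).round(2),"pin",P.round(4),"band",B.round(4))
E
python3 off.py _p1 0.0885
```

```text
side band px 16 315 318 211 215 pin px 82 319 325 229 244 322.3536585365854 236.5731707317073
  right dir [ 0.979 -0.202] lateral pin-sleeve mm 12.21 pin [0.621  0.0233 0.0423] band [0.6067 0.0145 0.111 ]
scene band px 14 305 310 258 261 pin px 75 309 315 271 283 311.8 276.92
  right dir [-0.842  0.539] lateral pin-sleeve mm 7.0 pin [0.6252 0.0304 0.0431] band [0.6354 0.0334 0.111 ]
```

Run:
```python
from h import *
c=dict(np.load("wrist_p1.npz"));W=cloud(c);print(c["M"][:3,3])
print("z at hole neighbourhood",[W[v,323,2].round(4) for v in range(260,400,8)])
m=((W[...,2]>.132)&(W[...,2]<.152)).astype(np.uint8);m[:, :270]=0;m[:,375:]=0;m[:300]=0
q=max(cv2.findContours(m,0,2)[0],key=cv2.contourArea);e=cv2.fitEllipse(q);print(e,ray(c,*e[0],.1445))
d=((W[...,2]>.007)&(W[...,2]<.016)).astype(np.uint8)
q=max(cv2.findContours(d,0,2)[0],key=cv2.contourArea);p=np.array([ray(c,u,v,.012)[:2] for u,v in q[:,0]]);p=p[p[:,0]<.625]
A=np.c_[2*p,np.ones(len(p))];s=np.linalg.lstsq(A,(p**2).sum(1),rcond=None)[0];print("disc",s[:2],np.sqrt(s[2]+s[0]**2+s[1]**2))
a=cv2.imread("pics/side_p1.png")[185:260,290:365];b=cv2.imread("pics/scene_p1.png")[220:300,270:350]
cv2.imwrite("pics/p2.png",np.hstack([cv2.resize(x,(400,400),interpolation=2) for x in (a,b)]))
```

```text
[0.53771548 0.02630993 0.24903549]
z at hole neighbourhood [np.float64(0.0519), np.float64(0.0976), np.float64(0.1057), np.float64(0.1121), np.float64(0.121), np.float64(0.1272), np.float64(0.1332), np.float64(0.1394), np.float64(0.1412), np.float64(0.142), np.float64(0.1181), np.float64(0.1229), np.float64(0.1287), np.float64(0.1334), np.float64(0.1393), np.float64(0.1409), np.float64(0.1412), np.float64(-0.0018)]
((321.94390869140625, 350.3880310058594), (88.07518005371094, 108.26759338378906), 91.24813842773438) [0.61383195 0.02642575 0.1445    ]
disc [0.60733395 0.02772313] 0.025380690384020767
```

View pics/p2.png

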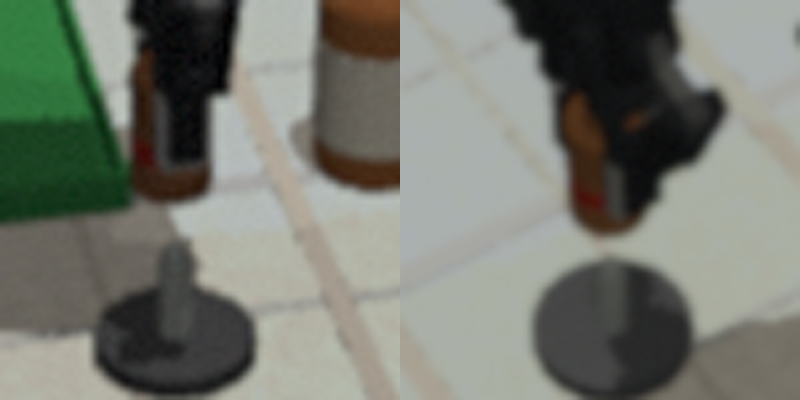

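Run:
```python
from h import *
S={n:dict(np.load(n+"_p1.npz")) for n in("side","scene")}
px={"sleeve":{"side":(322.06,220.6),"scene":(311.4,264.2)},"pin":{"side":(323.2,230.6),"scene":(312.2,271.6)}}
for k in px:
    P=[]
    for n,c in S.items():
        T=np.linalg.inv(c["M"]);K=np.array([[c["fx"],0,c["cx"]],[0,c["fy"],c["cy"]],[0,0,1]]);P.append(K@T[:3])
    X=cv2.triangulatePoints(P[0],P[1],np.array(px[k]["side"]),np.array(px[k]["scene"]));X=(X[:3]/X[3]).ravel()
    print(k,X.round(4),[ray(S[n],*px[k][n],.0885 if k=="sleeve" else .056).round(4) for n in S])
```

```text
sleeve [0.6224 0.0276 0.0815] [array([0.6194, 0.0175, 0.0885]), array([0.6262, 0.0321, 0.0885])]
pin [0.623  0.0271 0.0557] [array([0.6236, 0.0263, 0.056 ]), array([0.6221, 0.0275, 0.056 ])]
```

The sleeve and pin line up to within about 1 mm, so I'll lower gently.

```bash
python3 -m inch '[[[0,0,1],[0,0,0],1],[[0,0,1],[0,0,0],1],[[0,0,0.6],[0,0,0],1],[[0,0,0.4],[0,0,0],1],[[0,0,0.4],[0,0,0],1],[[0,0,0.4],[0,0,0],1],[[0,0,0.4],[0,0,0],1],[[0,0,0],[0,0,0],1]]'
```

```text
clock: 6.3
eef_pos: [0.6213, 0.0255, 0.0648]
eef_rot: [0.0, -3.141, -0.0]
wrist_force: [0.8, 0.8, -2.0]
finger_gap: 0.0337
grasp_force: 40.1
```

```bash
python3 -m inch '[[[0,0,0.2],[0,0,0],1],[[0,0,0.2],[0,0,0],1],[[0,0,0.15],[0,0,0],1],[[0,0,0.15],[0,0,0],1],[[0,0,0.15],[0,0,0],1],[[0,0,0.15],[0,0,0],1],[[0,0,0],[0,0,0],1],[[0,0,0],[0,0,0],1]]'
```

```text
clock: 7.1
eef_pos: [0.6222, 0.0254, 0.0578]
eef_rot: [-0.0, 3.139, -0.0]
wrist_force: [-8.6, 1.4, 39.4]
finger_gap: 0.0337
grasp_force: 43.5
```

It stopped with its underside at 39 mm, so the first sleeve is blocked. It goes in the tray.

```bash
python3 -m inch '[[[0,0,-2.5],[0,0,0],1],[[0,0,-4],[0,0,0],1],[[1.1,4.4,0],[0,0,0],1],[[1.1,4.4,0],[0,0,0],1],[[1.1,4.4,0],[0,0,0],1],[[1.1,4.4,0],[0,0,0],1],[[1.1,4.4,0],[0,0,0],1],[[1.1,4.4,0],[0,0,0],1]]'
python3 -m inch '[[[0,0,2],[0,0,0],1],[[0,0,3],[0,0,0],1],[[0,0,2.5],[0,0,0],1],[[0,0,1.5],[0,0,0],1],[[0,0,0.5],[0,0,0],1],[[0,0,0],[0,0,0],1],[[0,0,0],[0,0,0],1],[[0,0,0],[0,0,0],0.3]]'
```

```text
clock: 7.9
eef_pos: [0.5545, 0.2909, 0.1203]
eef_rot: [0.0, -3.142, 0.0]
wrist_force: [1.5, 0.1, -1.0]
finger_gap: 0.0338
grasp_force: 40.9
clock: 8.7
eef_pos: [0.5557, 0.2894, 0.0259]
eef_rot: [-0.0, 3.141, 0.001]
wrist_force: [-0.1, 0.6, 0.8]
finger_gap: 0.047
grasp_force: 0.0
```

```bash
python3 -m inch '[[[0,0,0],[0,0,0],0.3],[[0,0,-3],[0,0,0],0.3],[[0,0,-4.5],[0,0,0],0.3],[[0,0,-4.5],[0,0,0],0.3],[[0.4,-4,0],[0,0,0],0.3],[[0.4,-4,0],[0,0,0],0.3],[[0.4,-4,0],[0,0,0],0.3],[[0.4,-4,0],[0,0,0],0.3]]'
python3 -m inch '[[[0.4,-4,0],[0,0,0],0.3],[[0.4,-4,0],[0,0,0],0.3],[[0.4,-4,0],[0,0,0],0.3],[[0.4,-4,0],[0,0,0],0.3],[[0.4,-4,0],[0,0,0],0.3],[[0.4,-4,0],[0,0,0],0.3],[[0.4,-4,0],[0,0,0],0.3],[[0.5,-4,0],[0,0,0],0.3]]'
python3 -m inch '[[[0.5,-4,0],[0,0,0],0.3],[[0.5,-3,0],[0,0,0],0.3],[[0.5,-1.35,2],[0,0,0],0.3],[[0,0,3],[0,0,0],0.3],[[0,0,3.5],[0,0,0],0.3],[[0,0,2.5],[0,0,0],0.3],[[0,0,1.3],[0,0,0],0.3],[[0,0,0],[0,0,0],0.3]]'
```

```text
clock: 9.5
eef_pos: [0.539, 0.128, 0.1457]
eef_rot: [-0.001, 3.141, 0.0]
wrist_force: [0.5, 0.5, 0.5]
finger_gap: 0.0597
grasp_force: 0.0
clock: 10.3
eef_pos: [0.5061, -0.1924, 0.1456]
eef_rot: [-0.0, 3.141, -0.001]
wrist_force: [0.9, 1.1, -0.1]
finger_gap: 0.06
grasp_force: 0.0
clock: 11.1
eef_pos: [0.4908, -0.2738, 0.0212]
eef_rot: [0.0, -3.14, -0.002]
wrist_force: [0.6, 0.4, 0.1]
finger_gap: 0.0598
grasp_force: 0.0
```

```bash
python3 -m inch '[[[0,0,0],[0,0,0],1],[[0,0,0],[0,0,0],1],[[0,0,0],[0,0,0],1],[[0,0,0],[0,0,0],1],[[0,0,0],[0,0,0],1],[[0,0,0],[0,0,0],1],[[0,0,0],[0,0,0],1],[[0,0,0],[0,0,0],1]]'
python3 -m inch '[[[0,0,-3],[0,0,0],1],[[0,0,-4],[0,0,0],1],[[-1.7,3.92,-1.5],[0,0,0],1],[[-1.7,3.92,0],[0,0,0],1],[[-1.7,3.92,0],[0,0,0],1],[[-1.7,3.92,0],[0,0,0],1],[[-1.7,3.92,0],[0,0,0],1],[[-1.7,3.92,0],[0,0,0],1]]'
python3 -m inch '[[[-1.7,3.92,0],[0,0,0],1],[[-1.1,2.51,0],[0,0,0],1],[[0,0,0],[0,0,0],1],[[0,0,0],[0,0,0],1],[[0,0,1],[0,0,0],1],[[0,0,1],[0,0,0],1],[[0,0,0.5],[0,0,0],1],[[0,0,0],[0,0,0],1]]'
```

```text
clock: 11.9
eef_pos: [0.4921, -0.2746, 0.0237]
eef_rot: [-0.0, 3.14, -0.002]
wrist_force: [-0.5, 1.5, 7.1]
finger_gap: 0.0322
grasp_force: 39.8
clock: 12.7
eef_pos: [0.5941, -0.0372, 0.1084]
eef_rot: [-0.0, 3.14, -0.0]
wrist_force: [1.5, -1.3, -1.0]
finger_gap: 0.0328
grasp_force: 40.0
clock: 13.5
eef_pos: [0.6205, 0.0248, 0.0811]
eef_rot: [-0.001, -3.14, -0.0]
wrist_force: [-1.1, 0.5, -0.4]
finger_gap: 0.0325
grasp_force: 40.0
```

The gap is a bit smaller than last time, so I'll check this grasp before inserting.

Run:
```python
from h import *
C={n:cap(n) for n in("wrist","side","scene")}
for n,c in C.items(): np.savez(n+"_p2.npz",**c)
f=lambda n,a,b,w,h:cv2.resize(C[n]["frame"][b:b+h,a:a+w],(260,int(h*260/w)),interpolation=2)
t=[f("side",290,185,75,80),f("scene",270,220,80,85),f("wrist",200,180,240,250)];h=min(x.shape[0] for x in t)
save("p3.png",np.hstack([x[:h] for x in t]))
s=robot.read_state();print(s["eef_pos"],s["finger_gap"])
```

```text
[0.6213699  0.02513989 0.08234508] 0.03231709564065964
```

View pics/p3.png

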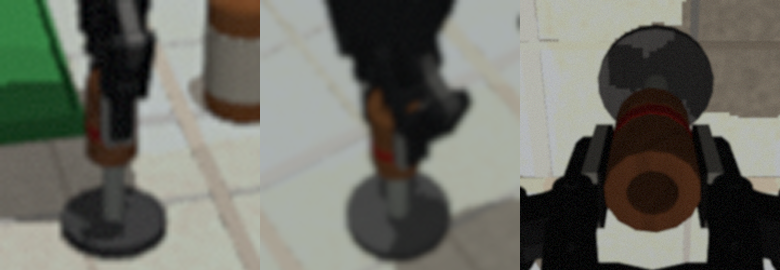

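The sleeve is upright over the pin: sleeve bottom (111,155) against pin (115,185) on the left, (393,170) against (398,190) in the middle. That matches the first trial, so I'll carry on gently.

```bash
python3 -m inch '[[[0,0,0.4],[0,0,0],1],[[0,0,0.4],[0,0,0],1],[[0,0,0.4],[0,0,0],1],[[0,0,0.4],[0,0,0],1],[[0,0,0.2],[0,0,0],1],[[0,0,0.2],[0,0,0],1],[[0,0,0],[0,0,0],1],[[0,0,0],[0,0,0],1]]'
python3 -m inch '[[[0,0,0.1],[0,0,0],1],[[0,0,0.1],[0,0,0],1],[[0,0,0.1],[0,0,0],1],[[0,0,0.1],[0,0,0],1],[[0,0,0.1],[0,0,0],1],[[0,0,0],[0,0,0],1],[[0,0,0],[0,0,0],1],[[0,0,0],[0,0,0],1]]'
```

```text
clock: 14.45
eef_pos: [0.6214, 0.0254, 0.0622]
eef_rot: [-0.0, 3.142, 0.0]
wrist_force: [1.2, 1.6, -0.9]
finger_gap: 0.0327
grasp_force: 39.9
clock: 15.25
eef_pos: [0.6214, 0.0254, 0.0572]
eef_rot: [-0.0, 3.141, 0.0]
wrist_force: [3.2, 2.8, -1.1]
finger_gap: 0.0324
grasp_force: 40.0
```

```bash
python3 -m inch '[[[0,0,0.1],[0,0,0],1],[[0,0,0.1],[0,0,0],1],[[0,0,0.1],[0,0,0],1],[[0,0,0],[0,0,0],1],[[0,0,0],[0,0,0],1],[[0,0,0],[0,0,0],1],[[0,0,0],[0,0,0],1],[[0,0,0],[0,0,0],1]]'
```

```text
clock: 16.05
eef_pos: [0.6213, 0.0254, 0.0542]
eef_rot: [-0.0, 3.142, 0.0]
wrist_force: [3.8, 3.6, -1.6]
finger_gap: 0.0326
grasp_force: 40.0
```

It has passed the 39 mm mark freely, so this one is bored through. Next I'll ease it sideways a little and continue to home.

```bash
python3 -m inch '[[[-0.05,0.05,0.2],[0,0,0],1],[[0,0,0.3],[0,0,0],1],[[0,0,0.3],[0,0,0],1],[[0,0,0.3],[0,0,0],1],[[0,0,0.3],[0,0,0],1],[[0,0,0.3],[0,0,0],1],[[0,0,0],[0,0,0],1],[[0,0,0],[0,0,0],1]]'
```

```text
clock: 16.85
eef_pos: [0.6218, 0.0259, 0.0372]
eef_rot: [0.0, -3.141, -0.0]
wrist_force: [0.5, 0.0, -1.2]
finger_gap: 0.0325
grasp_force: 40.0
```

```bash
python3 -m inch '[[[0,0,0.2],[0,0,0],1],[[0,0,0.15],[0,0,0],1],[[0,0,0.1],[0,0,0],1],[[0,0,0.1],[0,0,0],1],[[0,0,0],[0,0,0],1],[[0,0,0],[0,0,0],1],[[0,0,0],[0,0,0],1],[[0,0,0],[0,0,0],1]]'
```

```text
clock: 17.65
eef_pos: [0.6219, 0.0258, 0.0327]
eef_rot: [-0.0, 3.141, -0.0]
wrist_force: [-4.8, 0.1, 16.1]
finger_gap: 0.0325
grasp_force: 41.6
```

```bash
python3 -m inch '[[[0,0,-0.1],[0,0,0],1],[[0,0,0],[0,0,0],0.3],[[0,0,0],[0,0,0],0.3],[[0,0,0],[0,0,0],0.3],[[0,0,-2],[0,0,0],0.3],[[0,0,-4],[0,0,0],0.3],[[0,0,-5],[0,0,0],0.3],[[1.1,-2.77,0],[0,0,0],0.3]]'
python3 -m inch '[[[1.6,-4,0],[0,0,0],0.3],[[1.6,-4,0],[0,0,0],0.3],[[1.6,-4,0],[0,0,0],0.3],[[1.6,-4,0],[0,0,0],0.3],[[1.6,-4,0],[0,0,0],0.3],[[1.6,-4,0],[0,0,0],0.3],[[1.6,-4,0],[0,0,0],0.3],[[0,0,0],[0,0,0],0.3]]'
python3 - <<'E'
from h import *
C={n:cap(n) for n in("side","scene","wrist")}
for n,c in C.items(): np.savez(n+"_p3.npz",**c)
for n,(a,b,d,e) in {"side":(300,215,345,262),"scene":(290,258,335,300)}.items():
    W=cloud(C[n])[b:e,a:d].reshape(-1,3);W=W[W[:,2]>.02];print(n,"home top z",np.percentile(W[:,2],[50,90,98]).round(4))
c=C["wrist"];W=cloud(c);m=((W[...,2]>.05)&(W[...,2]<.068)).astype(np.uint8)
for q in cv2.findContours(m,0,2)[0]:
    if cv2.contourArea(q)>150: e=cv2.fitEllipse(q);print(np.round(e[0]),ray(c,*e[0],.059).round(4))
f=lambda n,a,b,w,h:cv2.resize(C[n]["frame"][b:b+h,a:a+w],(260,int(h*260/w)),interpolation=2)
t=[f("side",260,160,100,120),f("scene",270,220,80,96),f("wrist",0,0,640,480)]
h=max(x.shape[0] for x in t);save("p4.png",np.hstack([cv2.copyMakeBorder(x,0,h-x.shape[0],0,0,0) for x in t]))
E
```

```text
clock: 18.45
eef_pos: [0.6149, -0.0003, 0.1488]
eef_rot: [-0.004, 3.131, -0.001]
wrist_force: [1.3, -1.5, -1.0]
finger_gap: 0.0598
grasp_force: 0.0
clock: 19.25
eef_pos: [0.4973, -0.2863, 0.1427]
eef_rot: [0.006, 3.141, -0.002]
wrist_force: [1.1, 0.4, -0.1]
finger_gap: 0.0598
grasp_force: 0.0
side home top z [0.0678 0.3066 0.3165]
scene home top z [0.0586 0.0689 0.0703]
[203. 205.] [ 0.4666 -0.3591  0.059 ]
[247.  45.] [ 0.3735 -0.3236  0.059 ]
```

View pics/p4.png

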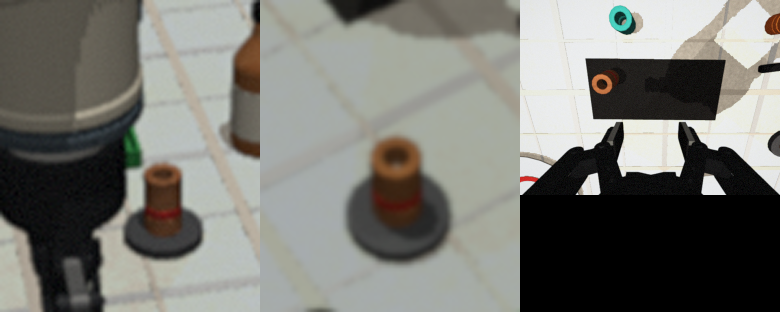

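The second sleeve is fully home, with its top at 68 mm, at (163,200) on the left and (396,180) in the middle. The last blocked sleeve is still on the mat, so I'll fetch that.

```bash
python3 -m inch '[[[1.2,-3.2,0],[0,0,0],0.3],[[1.2,-3.2,1],[0,0,0],0.3],[[0.55,-1.4,2],[0,0,0],0.3],[[0,0,3],[0,0,0],0.3],[[0,0,3],[0,0,0],0.3],[[0,0,2],[0,0,0],0.3],[[0,0,1.05],[0,0,0],0.3],[[0,0,0],[0,0,0],0.3]]'
python3 -m inch '[[[0,0,0],[0,0,0],1],[[0,0,0],[0,0,0],1],[[0,0,0],[0,0,0],1],[[0,0,0],[0,0,0],1],[[0,0,0],[0,0,0],1],[[0,0,0],[0,0,0],1],[[0,0,0],[0,0,0],1],[[0,0,0],[0,0,0],1]]'
```

```text
clock: 20.2
eef_pos: [0.4695, -0.3586, 0.0213]
eef_rot: [0.002, -3.14, -0.002]
wrist_force: [1.6, 0.6, -0.1]
finger_gap: 0.0597
grasp_force: 0.0
clock: 21.0
eef_pos: [0.4701, -0.3602, 0.0236]
eef_rot: [-0.0, 3.14, -0.002]
wrist_force: [1.3, 2.7, 8.0]
finger_gap: 0.0323
grasp_force: 40.1
```

```bash
python3 -m inch '[[[0,0,-3],[0,0,0],1],[[0,0,-4],[0,0,0],1],[[0,0,-4.5],[0,0,0],1],[[-0.6,4,0],[0,0,0],1],[[-0.6,4,0],[0,0,0],1],[[-0.6,4,0],[0,0,0],1],[[-0.6,4,0],[0,0,0],1],[[-0.6,4,0],[0,0,0],1]]'
python3 -m inch '[[[-0.6,4,0],[0,0,0],1],[[-0.6,4,0],[0,0,0],1],[[-0.6,4,0],[0,0,0],1],[[-0.6,4,0],[0,0,0],1],[[-0.6,4,0],[0,0,0],1],[[-0.6,4,0],[0,0,0],1],[[-0.6,4,0],[0,0,0],1],[[-0.6,4,0],[0,0,0],1]]'
python3 -m inch '[[[-0.6,4,0],[0,0,0],1],[[0,0,2],[0,0,0],1],[[0,0,3],[0,0,0],1],[[0,0,3],[0,0,0],1],[[0,0,2],[0,0,0],1],[[0,0,1.1],[0,0,0],1],[[0,0,0],[0,0,0],1],[[0,0,0],[0,0,0],1]]'
```

```text
clock: 21.8
eef_pos: [0.4995, -0.1585, 0.1381]
eef_rot: [0.0, 3.14, -0.001]
wrist_force: [0.7, -0.2, -0.9]
finger_gap: 0.0325
grasp_force: 40.2
clock: 22.6
eef_pos: [0.5474, 0.1619, 0.1381]
eef_rot: [-0.0, 3.14, 0.0]
wrist_force: [1.0, -0.4, -0.8]
finger_gap: 0.0322
grasp_force: 40.2
clock: 23.4
eef_pos: [0.5537, 0.2002, 0.0271]
eef_rot: [-0.0, 3.141, 0.0]
wrist_force: [1.1, -0.4, -0.6]
finger_gap: 0.0321
grasp_force: 39.7
```

```bash
python3 -m inch '[[[0,0,0.1],[0,0,0],1],[[0,0,0],[0,0,0],1],[[0,0,0],[0,0,0],0.3],[[0,0,0],[0,0,0],0.3],[[0,0,0],[0,0,0],0.3],[[0,0,-3],[0,0,0],0.3],[[0,0,-4],[0,0,0],0.3],[[0,0,-5],[0,0,0],0.3]]'
python3 -m inch '[[[0,0,-3],[0,0,0],0.3],[[3,0,-3],[0,0,0],0.3],[[3,0,0],[0,0,0],0.3],[[3,0,0],[0,0,0],0.3],[[3,0,0],[0,0,0],0.3],[[0,0,0],[0,0,0],0.3],[[0,0,0],[0,0,0],0.3],[[0,0,0],[0,0,0],0.3]]'
python3 - <<'E'
from h import *
save("end.png",np.hstack([cap(n)["frame"][80:420,180:480] for n in("side","scene")]))
E
```

```text
clock: 24.2
eef_pos: [0.5522, 0.1998, 0.1455]
eef_rot: [0.0, -3.139, 0.001]
wrist_force: [0.3, -0.0, -0.2]
finger_gap: 0.0597
grasp_force: 0.0
clock: 25.0
eef_pos: [0.4342, 0.2002, 0.2055]
eef_rot: [-0.0, 3.141, 0.0]
wrist_force: [-0.5, 0.3, 1.0]
finger_gap: 0.0598
grasp_force: 0.0
```

View pics/end.png

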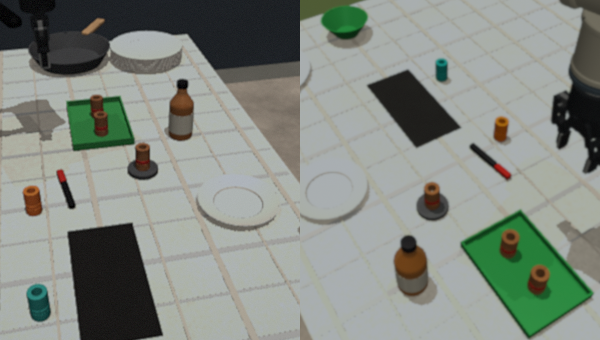

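Two sleeves stand in the tray, at (510,243) and (540,278) in the right half. One is home on the gauge at (432,195), the bystanders haven't moved, and the arm is clear.

```bash
python3 -c "
from plant import robot
print(robot.job_done())"
```

```text
the job is handed in; nothing more can be done
None
```

The middle sleeve on the mat is the bored-through one and is fully home on the pin; the other two are in the green tray, one found blocked on the pin (it met about 39 N at the web) and the last put there by elimination, untested; the bottle, plate and marker were not moved, and the job was handed in at about 25 s.

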